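# Make up the tool tray after cutter inspection

## Robot

A 6-joint arm with a two-finger parallel gripper is mounted at the origin on the work surface. World frame = base frame: x ahead of the robot, y to its left, z up, the work surface at z = 0. Lengths are in m, angles in rad, forces in N, time in s.
With the tool pointing down it reaches from about 0.325 to 0.9 m from the base axis. Payload 6.1 kg.
Tool frame: the origin (TCP) lies at the very end of the fingers, on their centre line; the grasp point (between the pads) lies 19 mm behind it; z points along the fingers, y is the line along which they close (so a half turn about z gives the same grasp; the last joint's range is limited). The gripper opens to 87 mm and grips with 3 to 60 N. Pads are 19 mm wide; open, the fingers measure 117 mm over their backs; the gripper's body (75 mm by 190 mm) begins 51 mm behind the grasp point.
Start: joints at [1.141, 0.22, 1.526, -0, 1.395, -0.126], TCP at [0.187, 0.596, 0.223] pointing down, gripper open.
Joint ranges: [-2.98, 2.98], [-0.91, 2.08], [0.09, 2.57], [-1.24, 4.39], [0.2, 2.65], [-2.68, 2.68]. Speed limits (rad/s): [2.57, 2.57, 3.01, 3.14, 3.14, 3.14].

## Interface

Orientations are given as a unit quaternion [x, y, z, w].
In Python, from bench import r, cams gives the robot as it stands.
- The arm moves only by the tool arm_command, never from a script. Its argument "plan" is text: rows parted by semicolons, each of 4 numbers parted by spaces: the shift along the tool's x, y, z in units of 50 mm (1.0 is 50 mm), then the turn about the tool's z in rad. In form: tx ty tz roll; .... A call has 1 to 5 rows; each row shifts and turns the commanded pose from where the row before left it, along the tool's axes as they then stand; what a row does not reach is not made up. A row lasts 1/10 s, in which the tool goes at most 50 mm and 8.59 degrees, less where a joint would pass 70% of its speed; a pose out of reach is approached as far as the arm can. A call is refused whole if a number of a shift passes 1 or a number of a turn 0.15, either way. A call with a gripper value outside its range is refused whole. "grip" is the finger opening in mm, from 0 to 87, set as the call begins (left out, the last holds). The fingers move at their own pace and stop on an object; "grip_force" is the grip in N (left out, the last holds). Time passes only in rows, so rows that do not move let the fingers close. It gives the time, the measured TCP pose, the force, the opening and the grip force at its end, in the units of the state.
- r.get_state(): the state, without advancing time (a new reading comes with each control period).
- cams.read_camera(name): name is "scene" or "top"; returns a dict with "img" (400x640x3 uint8, blue, green, red), "range_z" (400x640 float32, m along the optical axis (not along the pixel's ray), 0 where there is no reading), "fx", "fy", "cx", "cy" (pixels), "D" ([k1, k2, p1, p2, k3] as OpenCV has them; the pictures are not rectified), "xyz" and "orientation" of the camera in the world. Camera axes: x right, y up, looking along -z (the intrinsics and any distortion apply to the point x, -y, -z); pixel columns grow to the right and rows downward; lengths in m; the calibration is good to about 2 mm. A picture is of the moment at which its call begins.
- r.finish_job(): hands the job in; it is judged then, once.
The state is a dict: "clock": time; "qpos": joint angles; "joint_vel": joint speeds; "joint_efforts": joint torques, N m; "tcp_pos": TCP position; "tcp_rot": TCP orientation; "force": force on the tool from outside, world axes, zero at the start; "wrist_torque": the same for the moment, N m; "opening": finger opening in m; "grasp_force": force on a finger pad.
Only numpy, scipy, OpenCV 4.12 (cv2) and the standard library are available. Lean on these libraries where they do the work, as an engineer would, in place of code of your own. Each camera call takes 0.05 s, during which the arm holds its last target. There are 200 camera calls.

## Task

Make up the tool tray for the next job: stand the good drill, end mill and countersink upright, each inside the tray's cup of the same colour as its foot, and lay the loose insert case flat, centred and in line on top of the pile of cases in the tray. Set each thing down gently, without dropping or pressing it hard. The two cutters with a red collar failed inspection: leave them standing where they are.

Things in the scene. Friction and masses are not known exactly. Their poses are not given: they have to be found in the camera images.
- drill: Good drill: gold-coloured pointed twist drill, 11 mm thick, fixed in a round blue plastic foot (36 mm in diameter, 32 mm tall, vertical sides to 29 mm); 70 mm tall in all, about 120 g, no red collar. Stands upright on the bench (z = 0) at the start; its neighbours' centres are at least 80 mm away (at least 90 mm along world y). Origin: centre of the foot's underside; z up.
- end_mill: Good end mill: dark flat-ended cutter, 16 mm thick, fixed in a round green plastic foot (36 mm in diameter, 32 mm tall, vertical sides to 29 mm); 66 mm tall in all, about 120 g, no red collar. Stands upright on the bench (z = 0) at the start; its neighbours' centres are at least 80 mm away (at least 90 mm along world y). Origin: centre of the foot's underside; z up.
- countersink: Countersink: bright steel cutter with a 25 mm wide conical head, fixed in a round yellow plastic foot (36 mm in diameter, 32 mm tall, vertical sides to 29 mm); 68 mm tall in all, about 120 g. Stands upright on the bench (z = 0) at the start; its neighbours' centres are at least 80 mm away (at least 90 mm along world y). Origin: centre of the foot's underside; z up.
- insert_case: Loose insert case: flat black plastic box with an orange lid and a small grey latch, 44 mm (its x) by 70 mm (its y) by 16 mm tall, about 90 g, lying flat on the bench (z = 0) at the start, its long y axis within 0.4 rad of world y; its neighbours' centres are at least 80 mm away (at least 90 mm along world y). Origin: centre of its underside.
- reject_drill: Rejected drill: like the good drill (gold, blue foot) but with a red collar, 33 mm in diameter and 5 mm high, on top of the foot; 70 mm tall. Stays where it stands. Origin: centre of the foot's underside; z up.
- reject_mill: Rejected end mill: like the good end mill (dark, green foot) but with a red collar, 33 mm in diameter and 5 mm high, on top of the foot; 66 mm tall. Stays where it stands. Origin: centre of the foot's underside; z up.
- cup_blue: Blue round open cup fixed in the tray: 68 mm outside, 60 mm inside, 12 mm tall, inner floor 4 mm above its underside. Origin: centre of underside; z up, x and y along the tray's sides. The fixed square aluminium tray is 222 mm wide, walls 18 mm high; its four places (3 cups and the pile, in any order) form a square, 104 mm between neighbouring centres.
- cup_green: Green round open cup fixed in the tray: 68 mm outside, 60 mm inside, 12 mm tall, inner floor 4 mm above its underside. Origin: centre of underside; z up, x and y along the tray's sides. The fixed square aluminium tray is 222 mm wide, walls 18 mm high; its four places (3 cups and the pile, in any order) form a square, 104 mm between neighbouring centres.
- cup_yellow: Yellow round open cup fixed in the tray: 68 mm outside, 60 mm inside, 12 mm tall, inner floor 4 mm above its underside. Origin: centre of underside; z up, x and y along the tray's sides. The fixed square aluminium tray is 222 mm wide, walls 18 mm high; its four places (3 cups and the pile, in any order) form a square, 104 mm between neighbouring centres.
- pile: Fixed pile of insert cases in the tray, each like the loose one (44 mm along its x, 70 mm along its y, orange lid on top). Origin: on its vertical axis, 64 mm below its top face (so below the bench top, as the lowest cases are sunk into a well); z up. Its top lies anywhere from 24 to 56 mm above the bench.

How it is judged:
At the end, for the whole second after the job is handed in: Each good cutter upright (0.1 rad) on the floor of its colour's cup, within 14 mm of centre; the case flat on the pile (0.1 rad), within 12 mm of centre and 0.2 rad of its line; both red-collared cutters upright within 20 mm of their start; all released and at rest (horizontal distance between drill and cup_blue below 0.014 m and z of drill in the frame of cup_blue below 0.008 m and angle between each of drill, end_mill, countersink, insert_case, reject_drill, reject_mill's own z axis and vertical below 0.1 rad and linear speed of each of drill, end_mill, countersink, insert_case below 0.02 m/s and horizontal distance between end_mill and cup_green below 0.014 m and z of end_mill in the frame of cup_green below 0.008 m and horizontal distance between countersink and cup_yellow below 0.014 m and z of countersink in the frame of cup_yellow below 0.008 m and horizontal distance between insert_case and pile below 0.012 m and z of insert_case in the frame of pile between 0.06 and 0.068 m and angle between the y axis of insert_case and the y axis of pile, either way round below 0.2 rad and distance of each of reject_drill, reject_mill from where it was at the start of the episode below 0.02 m); the robot touches nothing.
It fails at once if a cutter or the case dropped: falling free of the fingers at over 0.6 m/s (about 18 mm of fall) ((linear speed of drill above 0.6 m/s and contact force between drill and the fingers below 0.01 N) or (linear speed of end_mill above 0.6 m/s and contact force between end_mill and the fingers below 0.01 N) or (linear speed of countersink above 0.6 m/s and contact force between countersink and the fingers below 0.01 N) or (linear speed of insert_case above 0.6 m/s and contact force between insert_case and the fingers below 0.01 N)).
It fails at once if a cutter or the case pressed or knocked hard against its place in the tray (more than 40 N) (contact force between drill and cup_blue above 40 N or contact force between end_mill and cup_green above 40 N or contact force between countersink and cup_yellow above 40 N or contact force between insert_case and pile above 40 N).
It fails at once if a red-collared cutter moved more than 20 mm or tipped (distance of any of reject_drill, reject_mill from where it was at the start of the episode above 0.02 m or angle between any of reject_drill, reject_mill's own z axis and vertical above 0.3 rad).
It also fails if it takes over 122 s, if anything falls off the work surface, if the arm or the gripper's body presses on something with over 40 N, if the wrist force passes 120 N, or if a joint passes its speed limit or range.

## Working session

There is one attempt and no reset: what is moved stays moved. The work goes in short steps, Python scripts to look and compute and a tool call to move; the robot and the scene stay as the last step left them, time stands still between calls to the robot, and variables do not carry over. Pictures are saved under pics/ and viewed, at most 14 in all, crops included, and the job is handed in when it is done.

Besides the shell and the picture viewer there is one more tool, called after "Emit:" as name(argument=value, ...) on one line, values as JSON. arm_command: Moves the arm, as the interface text tells. Its arguments: {"type":"object","properties":{"plan":{"type":"string"},"grip":{"type":"number"},"grip_force":{"type":"number"}},"required":["plan"]}

```bash
ls; mkdir -p pics
cat > h.py <<'E'
import numpy as np, cv2
from scipy.spatial.transform import Rotation as R
from bench import r, cams
def world(c, uv, z=None):
    """pixels -> world, by range or by plane z"""
    K=np.array([[c['fx'],0,c['cx']],[0,c['fy'],c['cy']],[0,0,1]])
    uv=np.atleast_2d(np.array(uv,float))
    n=cv2.undistortPoints(uv.reshape(-1,1,2),K,np.array(c['D'],float)).reshape(-1,2)
    d=np.c_[n[:,0],-n[:,1],-np.ones(len(n))]
    Rm=R.from_quat(c['orientation']).as_matrix(); o=np.array(c['xyz'])
    w=d@Rm.T
    if z is None:
        s=c['range_z'][uv[:,1].round().astype(int),uv[:,0].round().astype(int)]
    else: s=(z-o[2])/w[:,2]
    return o+w*s[:,None]
E
python3 - <<'E'
from h import *
s=r.get_state();print(s)
for n in('scene','top'):
    c=cams.read_camera(n);cv2.imwrite(f'pics/{n}0.png',c['img']);np.save(f'{n}.npy',c,allow_pickle=True)
    print(n,c['xyz'],c['orientation'],c['fx'],c['D'],c['range_z'].max())
E
```

```text
pics
{'clock': 0.0, 'qpos': array([ 1.14093661e+00,  2.21204642e-01,  1.52758724e+00, -8.40193392e-06,
        1.39472049e+00, -1.26106126e-01]), 'joint_vel': array([ 0.00126826,  0.00038305, -0.00109265,  0.00055357,  0.00065665,
       -0.00030887]), 'joint_efforts': array([-1.79380302e-03, -4.94617295e+01, -3.87367630e+01,  6.97145308e-02,
        5.73842798e-02, -1.83622014e-04]), 'tcp_pos': array([0.18669164, 0.59582096, 0.22146321]), 'tcp_rot': array([ 1.51292790e-01,  9.88488528e-01, -9.24143928e-04, -2.59424153e-04]), 'force': array([ 0.16883813, -0.0686455 ,  0.12459149]), 'wrist_torque': array([-0.03539219,  0.00858072,  0.02080475]), 'grasp_force': 0.0, 'opening': 0.08700922503455141}
scene [ 1.11169234 -0.6146858   0.68184693] [0.40212682 0.16733319 0.33423045 0.83581315] 513.1559716528453 [-0.02295655  0.          0.          0.          0.        ] 3.9999423
top [ 0.39799116 -0.01677465  0.93308729] [ 0.05827708 -0.05770364 -0.70406675  0.70538222] 387.6900521753761 [0.00714552 0.         0.         0.         0.        ] 1.8767183
```

View pics/top0.png

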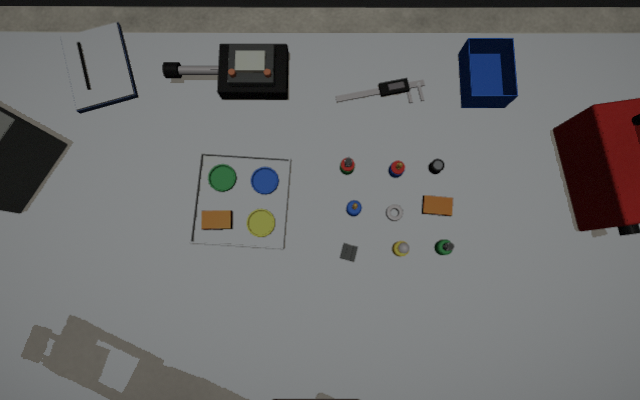

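View pics/scene0.png

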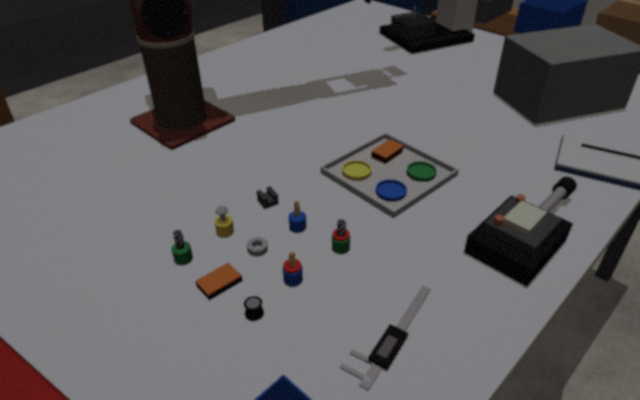

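The top view shows the good drill (355,208), countersink (401,248), end mill (445,247) and case (438,206). The rejects are at (348,166) and (398,169). In the tray, the cups are green (222,178), blue (265,181) and yellow (261,223), and the pile is at (216,220). The scene view agrees. Next I'll measure them by colour plus range.

```bash
cat > meas.py <<'E'
from h import *
H={'blue':(105,125),'green':(55,85),'yellow':(22,34),'orange':(5,20)}
def seg(c,col,uv,rad,zr):
    hsv=cv2.cvtColor(c['img'],cv2.COLOR_BGR2HSV)
    m=(hsv[...,0]>=H[col][0])&(hsv[...,0]<=H[col][1])&(hsv[...,1]>100)&(hsv[...,2]>25)
    v,u=np.mgrid[:400,:640]; m&=(abs(u-uv[0])<rad)&(abs(v-uv[1])<rad)&(c['range_z']>0)
    P=world(c,np.c_[u[m],v[m]]); return P[(P[:,2]>zr[0])&(P[:,2]<zr[1])]
E
cat > m1.py <<'E'
from meas import *
T=np.load('top.npy',allow_pickle=True).item()
S=np.load('scene.npy',allow_pickle=True).item()
def rep(n,P):
    rc=cv2.minAreaRect((P[:,:2]*1000).astype(np.float32)); ce,ra=cv2.minEnclosingCircle((P[:,:2]*1000).astype(np.float32))
    print(n,len(P),'z',np.percentile(P[:,2],[5,50,95]).round(4),'rect',np.round(rc[0],1),np.round(rc[1],1),round(rc[2],1),'circ',np.round(ce,1),round(ra,1))
for name,c,pts in (('T',T,dict(drill=('blue',(355,208),11),csk=('yellow',(401,248),11),mill=('green',(445,247),11),case=('orange',(438,206),20),cg=('green',(222,178),18),cb=('blue',(265,181),18),cy=('yellow',(261,223),18),pile=('orange',(216,220),20))),
 ('S',S,dict(drill=('blue',(297,220),14),csk=('yellow',(224,226),14),mill=('green',(182,252),14),case=('orange',(219,279),28),cg=('green',(421,171),20),cb=('blue',(391,190),20),cy=('yellow',(357,170),20),pile=('orange',(387,150),20)))):
    for n,(col,uv,rad) in pts.items(): rep(name+' '+n,seg(c,col,uv,rad,(-.02,.09)))
    # rejects' approx
for n,uv in dict(rm=(348,166),rd=(398,169),ring=(395,213),cyl=(437,166),sq=(349,252)).items(): print(n,world(T,[uv]).round(3))
E
python3 m1.py
```

```text
T drill 145 z [0.0147 0.0306 0.0342] rect [533.9 -88. ] [31.5 31. ] 1.1 circ [534.5 -88. ] 17.3
T csk 93 z [0.021 0.03  0.034] rect [ 436.2 -192.2] [35.1 24.4] 22.0 circ [ 437.2 -196.1] 18.8
T mill 130 z [0.0069 0.0294 0.033 ] rect [ 442.3 -294.5] [32.4 26.5] 8.4 circ [ 442.3 -297. ] 16.8
T case 512 z [0.0097 0.0148 0.0177] rect [ 543.1 -290.5] [67.8 42.3] 84.0 circ [ 542.6 -290.9] 38.4
T cg 570 z [0.0045 0.0076 0.0158] rect [609.6 230.1] [64.2 64. ] 81.7 circ [610.1 230.3] 32.9
T cb 584 z [0.0045 0.0077 0.0162] rect [603.4 127.1] [64.4 65. ] 81.2 circ [604.  126.7] 33.1
T cy 603 z [0.0044 0.0074 0.0159] rect [500.4 133.1] [64.2 63.5] 45.5 circ [500.2 133.3] 32.7
T pile 527 z [0.0201 0.024  0.0267] rect [506.3 236.6] [41.3 67.8] 1.4 circ [506.8 236.6] 38.4
S drill 262 z [0.006  0.0271 0.0346] rect [538.7 -93.4] [31.9 28.6] 40.4 circ [537.2 -92.3] 16.5
S csk 261 z [0.0075 0.0286 0.0344] rect [ 443.2 -201.5] [31.5 30.2] 55.6 circ [ 442.5 -200.1] 16.9
S mill 271 z [0.0078 0.0282 0.0346] rect [ 447.4 -302.2] [29.3 29.1] 62.3 circ [ 445.5 -301.8] 16.5
S case 762 z [0.0126 0.0167 0.0187] rect [ 543.3 -293.2] [68.8 44.6] 84.7 circ [ 543.4 -293.5] 40.0
S cg 394 z [0.0075 0.0101 0.0173] rect [609.2 229.7] [59.3 69.2] 34.4 circ [609.8 228.5] 35.9
S cb 497 z [0.0074 0.0103 0.0176] rect [603.1 124.6] [62.4 69. ] 36.8 circ [603.9 125. ] 35.0
S cy 433 z [0.0074 0.0104 0.0177] rect [500.8 131.2] [61.5 70.7] 40.3 circ [499.  130.3] 35.9
S pile 378 z [0.0116 0.0258 0.0283] rect [505.8 248. ] [ 49.3 103.3] 10.7 circ [500.  246.9] 54.3
rm [[ 0.632 -0.075  0.04 ]]
rd [[ 0.626 -0.194  0.036]]
ring [[ 0.526 -0.191 -0.003]]
cyl [[ 0.637 -0.291  0.024]]
sq [[ 0.431 -0.077  0.015]]
```

Run:
```python
from h import *
T=cv2.imread('pics/top0.png');S=cv2.imread('pics/scene0.png')
a=cv2.convertScaleAbs(cv2.resize(T[145:275,180:475],None,fx=2.7,fy=2.7,interpolation=cv2.INTER_CUBIC),alpha=1.3)
cv2.imwrite('pics/tcrop.png',a)
```

```text
(no output)
```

View pics/tcrop.png

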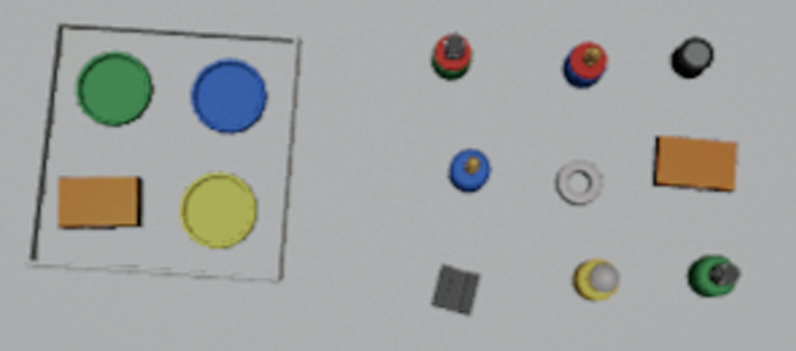

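The crop confirms it: only (452,55) and (585,60) have red collars, and the good cutters show none. The cup centres form the 104 mm square and predict the pile at (506,236), which matches what I measured. Next I'll refine the yaws of the case and pile.

Run:
```python
from meas import *
from scipy.optimize import minimize
for f,pc,pp in(('top',(438,206),(216,220)),('scene',(219,279),(387,150))):
    c=np.load(f+'.npy',allow_pickle=True).item()
    for n,p,zr,rad in(('case',pc,(.011,.021),28),('pile',pp,(.020,.031),20)):
        P=seg(c,'orange',p,rad,zr)[:,:3]; m=np.median(P,0); P=P[(abs(P-m)<[.045,.045,.004]).all(1)]
        d=P[:,:2]-P[:,:2].mean(0); w,V=np.linalg.eigh(d.T@d); v=V[:,1]*np.sign(V[1,1])
        print(f,n,len(P),P.mean(0).round(4),'yaw',round(np.arctan2(-v[0],v[1]),3),'sd',np.sqrt(w/len(P)).round(4))
```

```text
top case 468 [ 0.5431 -0.2903  0.0149] yaw -0.111 sd [0.0121 0.0194]
top pile 495 [0.5064 0.2371 0.024 ] yaw 0.025 sd [0.0121 0.0194]
scene case 719 [ 0.5448 -0.2941  0.0167] yaw -0.081 sd [0.0126 0.0198]
scene pile 317 [0.5088 0.2344 0.0261] yaw 0.049 sd [0.0127 0.0211]
```

Emit:
arm_command(plan="0 0 0 0.15; 0 0 0 0.15; 0 0 0 0.15; 0 0 0 0.15; 0 0 0 0.15", grip=87)

```text
clock: 0.6
tcp_pos: [0.1868, 0.596, 0.2219]
tcp_rot: [0.506, 0.863, -0.001, 0.0]
force: [0.4, 0.1, 0.6]
opening: 0.0872
grasp_force: 0.0
```

Emit:
arm_command(plan="0 0 0 0.15; 0 0 0 0.15; 0 0 0 0.15; 0 0 0 0.15; 0 0 0 0.02")

```text
clock: 1.1
tcp_pos: [0.1868, 0.5961, 0.2219]
tcp_rot: [0.743, 0.669, -0.0, 0.0]
force: [-1.0, 0.4, -0.1]
opening: 0.0871
grasp_force: 0.0
```

Emit:
arm_command(plan="-0.5 0.25 0 0; -0.85 0.44 0 0; -0.85 0.44 0 0; -0.85 0.44 0 0; -0.85 0.44 0 0")

```text
clock: 1.6
tcp_pos: [0.267, 0.3903, 0.2222]
tcp_rot: [0.741, 0.671, -0.0, 0.0]
force: [0.3, 0.4, 1.2]
opening: 0.087
grasp_force: 0.0
```

Emit:
arm_command(plan="-0.85 0.44 0 0; -0.85 0.44 0 0; -0.85 0.44 0 0; -0.85 0.44 0 0; -0.85 0.44 0 0")

```text
clock: 2.1
tcp_pos: [0.3546, 0.1677, 0.2226]
tcp_rot: [0.741, 0.671, 0.0, 0.0]
force: [1.1, -0.1, 0.6]
opening: 0.0868
grasp_force: 0.0
```

Emit:
arm_command(plan="-0.85 0.44 0 0; -0.85 0.44 0 0; -0.85 0.44 0 0; -0.85 0.44 0 0; -0.5 0.25 0 0")

```text
clock: 2.6
tcp_pos: [0.435, -0.0381, 0.2226]
tcp_rot: [0.742, 0.67, -0.0, 0.0]
force: [-0.5, 0.8, 0.6]
opening: 0.0869
grasp_force: 0.0
```

Emit:
arm_command(plan="-0.8 0.44 0 0; -0.8 0.44 0 0; -0.8 0.44 0 0; -0.8 0.44 0 0; -0.8 0.44 0 0")

```text
clock: 3.1
tcp_pos: [0.5235, -0.247, 0.2222]
tcp_rot: [0.741, 0.671, 0.0, -0.0]
force: [0.0, 0.2, 0.6]
opening: 0.0867
grasp_force: 0.0
```

Emit:
arm_command(plan="-0.8 0.44 0 0; 0 0 0.8 0; 0 0 0.8 0; 0 0 0.2 0; 0 0 0 0")

```text
clock: 3.6
tcp_pos: [0.5394, -0.2861, 0.1302]
tcp_rot: [0.742, 0.67, -0.001, -0.003]
force: [-0.3, -0.4, 1.1]
opening: 0.0872
grasp_force: 0.0
```

```bash
cat > go.py <<'E'
from h import *
import sys
# target x y z yaw -> roll first, then shift in tool axes (units of 50 mm)
a=list(map(float,sys.argv[1:])); s=r.get_state(); q=R.from_quat(s['tcp_rot']); y=q.as_matrix()[:,1]
yaw=np.arctan2(-y[0],y[1]); p=a[3]
d=np.array(a[:3])-s['tcp_pos']; M=np.c_[[-np.cos(p),-np.sin(p),0],[-np.sin(p),np.cos(p),0],[0,0,-1]]
print('pos',s['tcp_pos'].round(4),'yaw',yaw.round(3),'F',s['force'].round(1),'op',s['opening'].round(4),'roll',round(yaw-p,3),'shift',(M.T@d/.05).round(2),'clk',s['clock'])
E
python3 go.py .544 -.292 .004 -1.67
python3 - <<'E'
from h import *
c=cams.read_camera('scene');cv2.imwrite('pics/s1.png',cv2.resize(c['img'][130:350,100:400],None,fx=2.6,fy=2.6,interpolation=cv2.INTER_CUBIC))
E
```

```text
Traceback (most recent call last):
  File "go.py", line 7, in <module>
    print('pos',s['tcp_pos'].round(4),'yaw',yaw.round(3),'F',s['force'].round(1),'op',s['opening'].round(4),'roll',round(yaw-p,3),'shift',(M.T@d/.05).round(2),'clk',s['clock'])
                                                                                      ^^^^^^^^^^^^^^^^^^
AttributeError: 'float' object has no attribute 'round'
```

View pics/s1.png

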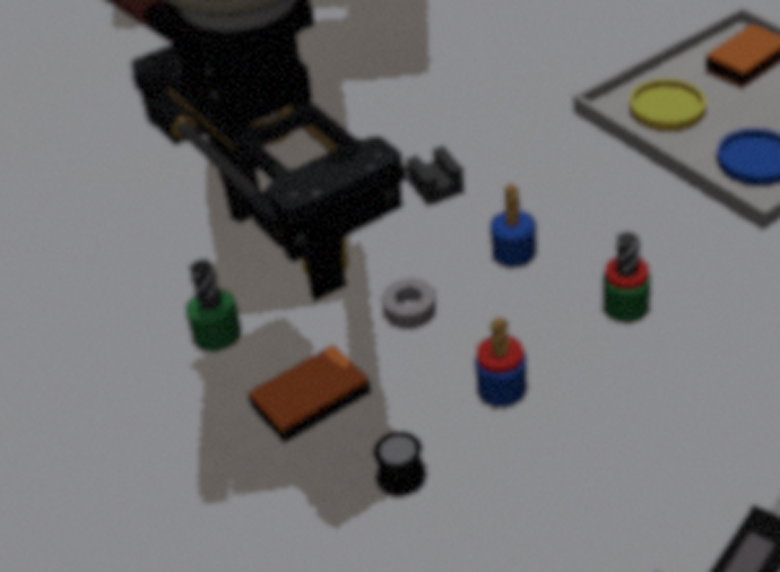

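The crop shows the gripper above the case (310,390), with its fingers on either side in x and clear of the end mill (215,310). I'll descend onto it.

Emit:
arm_command(plan="-0.1 0.1 0.4 0; 0 0 0.5 0; 0 0 0.5 0; 0 0 0.3 0; 0 0 0 0")

```text
clock: 4.15
tcp_pos: [0.5451, -0.2922, 0.0472]
tcp_rot: [0.742, 0.67, -0.0, -0.001]
force: [-0.6, 0.2, 0.3]
opening: 0.0868
grasp_force: 0.0
```

```bash
sed -i "s/s\['opening'\].round(4)/round(s['opening'],4)/" go.py; python3 go.py .544 -.292 .004 -1.67
```

```text
pos [ 0.5451 -0.2922  0.0472] yaw -1.673 F [-0.6  0.2  0.3] op 0.0868 roll -0.003 shift [ 0.   -0.02  0.86] clk 4.15
```

Emit:
arm_command(plan="0 0 0.3 0; 0 0 0.25 0; 0 0 0.2 0; 0 0 0.1 0; 0 0 0 0")

```text
clock: 4.65
tcp_pos: [0.5447, -0.2922, 0.0038]
tcp_rot: [0.743, 0.67, -0.0, -0.001]
force: [-1.0, 0.4, 0.2]
opening: 0.0869
grasp_force: 0.0
```

Emit:
arm_command(plan="0 0 0 0; 0 0 0 0; 0 0 0 0; 0 0 0 0; 0 0 0 0", grip=30, grip_force=20)

```text
clock: 5.15
tcp_pos: [0.5456, -0.2928, 0.0053]
tcp_rot: [0.743, 0.67, 0.0, 0.0]
force: [0.6, -0.2, -0.2]
opening: 0.055
grasp_force: 0.0
```

Emit:
arm_command(plan="0 0 0 0; 0 0 0 0; 0 0 0 0; 0 0 0 0; 0 0 0 0")

```text
clock: 5.65
tcp_pos: [0.5453, -0.2927, 0.0051]
tcp_rot: [0.743, 0.67, -0.0, -0.0]
force: [-1.1, 0.7, 2.6]
opening: 0.0434
grasp_force: 20.0
```

Emit:
arm_command(plan="0 0 -0.2 0; 0 0 -0.6 0; 0 0 -0.8 0; 0 0 -0.8 0; 0 0 -0.4 -0.135")

```text
clock: 6.15
tcp_pos: [0.5474, -0.2939, 0.1502]
tcp_rot: [0.695, 0.719, 0.001, 0.003]
force: [0.7, 0.1, 0.2]
opening: 0.0435
grasp_force: 20.0
```

Emit:
arm_command(plan="0.3 0 0 0; 0.6 -0.04 0 0; 0.9 -0.04 0 0; 0.9 -0.04 0 0; 0.9 -0.04 0 0")

```text
clock: 6.65
tcp_pos: [0.53, -0.1103, 0.1432]
tcp_rot: [0.697, 0.717, -0.0, -0.001]
force: [0.2, 0.3, -0.7]
opening: 0.0438
grasp_force: 20.0
```

Emit:
arm_command(plan="0.9 -0.04 0 0; 0.9 -0.04 0 0; 0.9 -0.04 0 0; 0.9 -0.04 0 0; 0.9 -0.04 0 0")

```text
clock: 7.15
tcp_pos: [0.5125, 0.114, 0.1435]
tcp_rot: [0.697, 0.717, -0.001, -0.001]
force: [0.4, -1.1, 0.4]
opening: 0.0439
grasp_force: 20.0
```

Emit:
arm_command(plan="0.9 -0.04 0 0; 0.9 -0.04 0 0; 0.5 0 0 0; 0.2 0 0 0; 0 0 0 0")

```text
clock: 7.65
tcp_pos: [0.505, 0.2375, 0.1437]
tcp_rot: [0.695, 0.719, -0.001, -0.001]
force: [0.0, -0.7, 0.2]
opening: 0.0441
grasp_force: 20.0
```

```bash
python3 go.py .507 .236 .035 -1.54
python3 - <<'E'
from h import *
for n,f in(('scene','s2'),('top','t2')):
    c=cams.read_camera(n); np.save(f+'.npy',c,allow_pickle=True)
a=np.load('s2.npy',allow_pickle=True).item()['img'][60:240,280:500]
cv2.imwrite('pics/s2.png',cv2.resize(a,None,fx=3,fy=3,interpolation=cv2.INTER_CUBIC))
E
```

```text
pos [0.505  0.2375 0.1437] yaw -1.538 F [ 0.  -0.7  0.2] op 0.0441 roll 0.002 shift [-0.03  0.04  2.17] clk 7.65
```

View pics/s2.png

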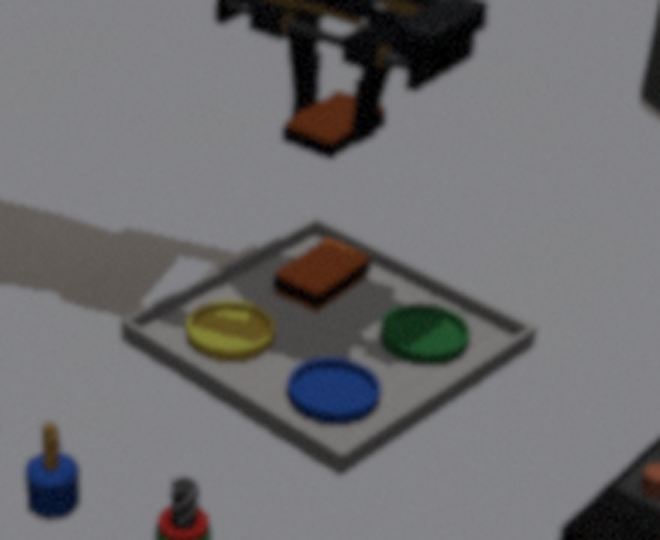

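The crop shows the case held level (330,125) above the pile (322,270). I'll lower it and creep to contact.

Emit:
arm_command(plan="-0.03 0.04 0.4 0; 0 0 0.5 0; 0 0 0.5 0; 0 0 0.4 0; 0 0 0.15 0")

```text
clock: 8.25
tcp_pos: [0.5069, 0.2327, 0.0449]
tcp_rot: [0.697, 0.717, -0.002, -0.001]
force: [-0.1, 0.9, -1.6]
opening: 0.0436
grasp_force: 20.0
```

Emit:
arm_command(plan="0 0 0.08 0; 0 0 0.06 0; 0 0 0.04 0; 0 0 0 0; 0 0 0 0")

```text
clock: 8.75
tcp_pos: [0.509, 0.2351, 0.0393]
tcp_rot: [0.696, 0.718, 0.001, 0.0]
force: [-1.3, 0.0, -0.5]
opening: 0.044
grasp_force: 20.0
```

Emit:
arm_command(plan="0 0 0.03 0; 0 0 0.03 0; 0 0 0.03 0; 0 0 0 0; 0 0 0 0")

```text
clock: 9.25
tcp_pos: [0.5085, 0.2349, 0.0339]
tcp_rot: [0.696, 0.718, -0.0, -0.0]
force: [-0.6, 0.9, -0.8]
opening: 0.0436
grasp_force: 20.0
```

Emit:
arm_command(plan="0 0 0.02 0; 0 0 0.02 0; 0 0 0 0; 0 0 0 0")

```text
clock: 9.65
tcp_pos: [0.5085, 0.2349, 0.032]
tcp_rot: [0.696, 0.718, -0.0, -0.0]
force: [0.4, -0.1, 0.2]
opening: 0.0438
grasp_force: 20.0
```

```bash
python3 go.py .507 .236 .03 -1.54
```

```text
pos [0.5085 0.2349 0.032 ] yaw -1.539 F [ 0.4 -0.1  0.2] op 0.0438 roll 0.001 shift [ 0.02 -0.03  0.04] clk 9.65
```

Emit:
arm_command(plan="0 0 0.02 0; 0 0 0.01 0; 0 0 0 0; 0 0 0 0")

```text
clock: 10.05
tcp_pos: [0.5085, 0.2349, 0.0305]
tcp_rot: [0.696, 0.718, -0.0, -0.0]
force: [-0.3, 0.5, -1.4]
opening: 0.044
grasp_force: 20.0
```

Emit:
arm_command(plan="0 0 0.02 0; 0 0 0 0; 0 0 0 0; 0 0 0 0")

```text
clock: 10.45
tcp_pos: [0.5087, 0.235, 0.03]
tcp_rot: [0.696, 0.718, 0.0, 0.0]
force: [-3.1, -0.3, 5.3]
opening: 0.0437
grasp_force: 20.0
```

Contact at 5 N. I'll release and rise.

Emit:
arm_command(plan="0 0 0 0; 0 0 0 0; 0 0 0 0; 0 0 0 0; 0 0 0 0", grip=64)

```text
clock: 10.95
tcp_pos: [0.5085, 0.2349, 0.0294]
tcp_rot: [0.696, 0.718, -0.0, -0.0]
force: [0.3, 0.6, 0.1]
opening: 0.0634
grasp_force: 0.0
```

Emit:
arm_command(plan="0 0 -0.2 0; 0 0 -0.5 0; 0 0 -0.7 0; 0 0 -0.8 0; 0 0 -0.4 -0.14")

```text
clock: 11.45
tcp_pos: [0.5105, 0.2355, 0.1644]
tcp_rot: [0.643, 0.766, 0.003, 0.002]
force: [1.4, 0.6, -0.8]
opening: 0.0643
grasp_force: 0.0
```

Emit:
arm_command(plan="0 0 0 -0.14; 0 0 0 -0.14; 0 0 0 -0.14; 0 0 0 -0.14; 0 0 0 -0.14", grip=87)

```text
clock: 11.95
tcp_pos: [0.5087, 0.235, 0.1604]
tcp_rot: [0.34, 0.941, 0.0, 0.0]
force: [0.4, -0.1, -0.3]
opening: 0.0861
grasp_force: 0.0
```

Emit:
arm_command(plan="0 0 0 -0.14; 0 0 0 -0.14; 0 0 0 -0.14; 0 0 0 -0.14; 0 0 0 -0.14")

```text
clock: 12.45
tcp_pos: [0.5087, 0.2349, 0.1604]
tcp_rot: [-0.004, 1.0, 0.0, 0.0]
force: [-0.0, -0.1, -0.6]
opening: 0.0867
grasp_force: 0.0
```

Emit:
arm_command(plan="0 -0.4 0 0; 0 -0.9 0 0; 0 -0.9 0 0; 0 -0.9 0 0; -0.2 -0.9 0 0")

```text
clock: 12.95
tcp_pos: [0.5181, 0.0336, 0.1604]
tcp_rot: [-0.001, 1.0, 0.0, 0.0]
force: [0.8, 0.5, 0.1]
opening: 0.0873
grasp_force: 0.0
```

```bash
python3 go.py .536 -.09 .013 0
cat > m2.py <<'E'
from meas import *
c=cams.read_camera('top')
P=seg(c,'orange',(216,220),20,(.03,.06)); 
if len(P):
    d=P[:,:2]-P[:,:2].mean(0); w,V=np.linalg.eigh(d.T@d); v=V[:,1]*np.sign(V[1,1])
    print(len(P),P.mean(0).round(4),'yaw',round(np.arctan2(-v[0],v[1]),3),np.sqrt(w/len(P)).round(4))
E
python3 m2.py
```

```text
pos [0.5181 0.0336 0.1604] yaw 0.002 F [0.8 0.5 0.1] op 0.0873 roll 0.002 shift [-0.36 -2.47  2.95] clk 12.95
```

Emit:
arm_command(plan="-0.06 -0.8 0 0; -0.15 -0.8 0 0; -0.15 -0.6 0 0; 0 -0.27 0 0; 0 0 0 0")

```text
clock: 13.5
tcp_pos: [0.537, -0.0898, 0.16]
tcp_rot: [0.001, 1.0, -0.0, 0.0]
force: [-0.3, -1.1, -0.0]
opening: 0.0871
grasp_force: 0.0
```

Emit:
arm_command(plan="0 0 0.4 0; 0 0 0.7 0; 0 0 0.4 0; 0 0 0 0; 0 0 0 0")

```text
clock: 14.0
tcp_pos: [0.5369, -0.0873, 0.0849]
tcp_rot: [-0.001, 1.0, 0.0, -0.0]
force: [0.8, 1.0, 0.2]
opening: 0.0869
grasp_force: 0.0
```

```bash
python3 go.py .536 -.09 .013 0; python3 m2.py;  python3 - <<'E'
from h import *
c=cams.read_camera('scene')
cv2.imwrite('pics/s3.png',cv2.resize(c['img'][110:270,220:480],None,fx=3,fy=3,interpolation=cv2.INTER_CUBIC))
E
```

```text
pos [ 0.5369 -0.0873  0.0849] yaw 0.003 F [0.8 1.  0.2] op 0.0869 roll 0.003 shift [ 0.02 -0.05  1.44] clk 14.0
545 [0.5086 0.2341 0.0397] yaw 0.048 [0.0123 0.0199]
```

View pics/s3.png

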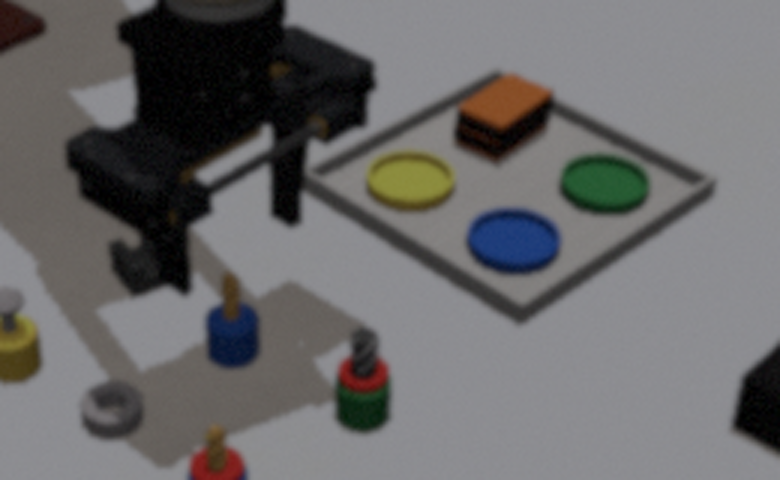

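The case sits aligned on the pile (505,115), and the top camera measures it within 3 mm. The open gripper straddles the drill (232,330), so I'll descend and grip.

Emit:
arm_command(plan="0 0 0.35 0; 0 0 0.45 0; 0 0 0.4 0; 0 0 0.2 0; 0 0 0.04 0")

```text
clock: 14.6
tcp_pos: [0.5368, -0.0884, 0.0124]
tcp_rot: [-0.001, 1.0, 0.0, -0.0]
force: [0.2, 0.6, -0.8]
opening: 0.0868
grasp_force: 0.0
```

Emit:
arm_command(plan="0 0 0 0; 0 0 0 0; 0 0 0 0; 0 0 0 0; 0 0 0 0", grip=25, grip_force=20)

```text
clock: 15.1
tcp_pos: [0.5373, -0.0887, 0.013]
tcp_rot: [-0.001, 1.0, -0.0, 0.0]
force: [0.9, 0.1, 0.4]
opening: 0.0548
grasp_force: 0.0
```

Emit:
arm_command(plan="0 0 0 0; 0 0 0 0; 0 0 0 0; 0 0 0 0; 0 0 0 0")

```text
clock: 15.6
tcp_pos: [0.5369, -0.0885, 0.0126]
tcp_rot: [-0.001, 1.0, 0.0, -0.0]
force: [-0.2, -0.2, 0.4]
opening: 0.0356
grasp_force: 20.0
```

```bash
python3 go.py .603 .126 .10 0
```

```text
pos [ 0.5369 -0.0885  0.0126] yaw 0.001 F [-0.2 -0.2  0.4] op 0.0356 roll 0.001 shift [-1.32  4.29 -1.75] clk 15.6
```

Emit:
arm_command(plan="0 0 -0.2 0; 0 0 -0.5 0; 0 0 -0.7 0; 0 0 -0.7 0; 0 0 -0.3 0")

```text
clock: 16.1
tcp_pos: [0.539, -0.0892, 0.1367]
tcp_rot: [-0.001, 1.0, -0.001, 0.003]
force: [0.7, -1.1, -0.8]
opening: 0.035
grasp_force: 20.0
```

Emit:
arm_command(plan="-0.1 0.3 0 0; -0.2 0.7 0 0; -0.25 0.8 0 0; -0.25 0.8 0 0; -0.25 0.8 0 0")

```text
clock: 16.6
tcp_pos: [0.5881, 0.0839, 0.1301]
tcp_rot: [-0.001, 1.0, 0.0, -0.002]
force: [0.6, -0.8, -1.6]
opening: 0.0357
grasp_force: 20.0
```

Emit:
arm_command(plan="-0.2 0.6 0 0; -0.07 0.29 0 0; 0 0 0.3 0; 0 0 0.3 0; 0 0 0 0")

```text
clock: 17.1
tcp_pos: [0.5993, 0.1245, 0.0978]
tcp_rot: [0.0, 1.0, -0.001, -0.004]
force: [-1.5, -0.5, -2.0]
opening: 0.0353
grasp_force: 20.0
```

```bash
python3 go.py .603 .126 .022 0
python3 - <<'E'
from h import *
c=cams.read_camera('scene')
cv2.imwrite('pics/s4.png',cv2.resize(c['img'][90:250,280:500],None,fx=3,fy=3,interpolation=cv2.INTER_CUBIC))
E
```

```text
pos [0.5993 0.1245 0.0978] yaw -0.0 F [-1.5 -0.5 -2. ] op 0.0353 roll -0.0 shift [-0.07  0.03  1.52] clk 17.1
```

View pics/s4.png

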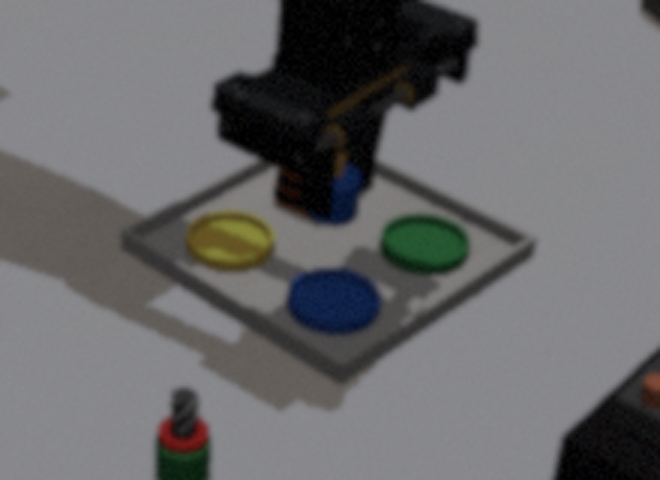

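The drill foot (338,210) hangs upright above the blue cup (335,300). I'll lower it and creep to contact.

Emit:
arm_command(plan="-0.05 0.02 0.3 0; 0 0 0.4 0; 0 0 0.4 0; 0 0 0.2 0; 0 0 0 0")

```text
clock: 17.65
tcp_pos: [0.6038, 0.1263, 0.0354]
tcp_rot: [-0.0, 1.0, -0.0, -0.002]
force: [-0.2, 0.9, -1.3]
opening: 0.0358
grasp_force: 20.0
```

Emit:
arm_command(plan="0 0 0.04 0; 0 0 0.04 0; 0 0 0.03 0; 0 0 0 0; 0 0 0 0")

```text
clock: 18.15
tcp_pos: [0.6054, 0.1271, 0.0325]
tcp_rot: [-0.001, 1.0, 0.0, 0.0]
force: [0.1, 0.0, -0.9]
opening: 0.0354
grasp_force: 20.0
```

Emit:
arm_command(plan="0 0 0.03 0; 0 0 0 0; 0 0 0 0")

```text
clock: 18.45
tcp_pos: [0.6051, 0.127, 0.0305]
tcp_rot: [-0.001, 1.0, -0.0, -0.0]
force: [-0.0, 0.2, -1.2]
opening: 0.0354
grasp_force: 20.0
```

Emit:
arm_command(plan="0 0 0.04 0; 0 0 0.04 0; 0 0 0.04 0; 0 0 0 0; 0 0 0 0")

```text
clock: 18.95
tcp_pos: [0.6051, 0.127, 0.0244]
tcp_rot: [-0.001, 1.0, -0.0, -0.0]
force: [0.1, 0.5, -2.1]
opening: 0.0356
grasp_force: 20.0
```

Emit:
arm_command(plan="0 0 0.03 0; 0 0 0.02 0; 0 0 0 0; 0 0 0 0")

```text
clock: 19.35
tcp_pos: [0.6051, 0.127, 0.022]
tcp_rot: [-0.001, 1.0, -0.0, -0.0]
force: [0.0, -0.1, -1.2]
opening: 0.0354
grasp_force: 20.0
```

Emit:
arm_command(plan="0 0 0.02 0; 0 0 0 0; 0 0 0 0")

```text
clock: 19.65
tcp_pos: [0.6052, 0.127, 0.021]
tcp_rot: [-0.001, 1.0, 0.0, -0.0]
force: [0.8, -0.4, -1.1]
opening: 0.0354
grasp_force: 20.0
```

Emit:
arm_command(plan="0 0 0.02 0; 0 0 0 0; 0 0 0 0")

```text
clock: 19.95
tcp_pos: [0.6054, 0.127, 0.0206]
tcp_rot: [-0.001, 1.0, -0.0, 0.0]
force: [-2.5, -0.6, 4.0]
opening: 0.0356
grasp_force: 20.0
```

Emit:
arm_command(plan="0 0 0.02 0; 0 0 0 0; 0 0 0 0")

```text
clock: 20.25
tcp_pos: [0.6054, 0.127, 0.0205]
tcp_rot: [-0.001, 1.0, -0.0, 0.0]
force: [-4.2, -0.5, 10.7]
opening: 0.0353
grasp_force: 20.0
```

Contact. I'll release, rise and go to the countersink.

Emit:
arm_command(plan="0 0 0 0; 0 0 0 0; 0 0 0 0; 0 0 0 0; 0 0 0 0", grip=60)

```text
clock: 20.75
tcp_pos: [0.6051, 0.127, 0.0188]
tcp_rot: [-0.001, 1.0, -0.0, -0.0]
force: [0.2, 0.0, -0.9]
opening: 0.0588
grasp_force: 0.0
```

Emit:
arm_command(plan="0 0 -0.2 0; 0 0 -0.5 0; 0 0 -0.8 0; 0 0 -0.8 0; 0 0 -0.3 0")

```text
clock: 21.25
tcp_pos: [0.608, 0.1273, 0.155]
tcp_rot: [-0.001, 1.0, 0.0, 0.004]
force: [0.4, -0.1, 0.8]
opening: 0.0599
grasp_force: 0.0
```

Emit:
arm_command(plan="0.2 -0.4 0 0; 0.4 -0.8 0 0; 0.4 -0.8 0 0; 0.4 -0.8 0 0; 0.4 -0.8 0 0", grip=87)

```text
clock: 21.75
tcp_pos: [0.5142, -0.0543, 0.149]
tcp_rot: [-0.001, 1.0, -0.0, -0.0]
force: [-0.3, -1.1, 0.2]
opening: 0.0856
grasp_force: 0.0
```

Emit:
arm_command(plan="0.4 -0.8 0 0; 0.4 -0.8 0 0; 0.4 -0.8 0 0; 0.2 -0.4 0 0; 0.1 -0.1 0 0")

```text
clock: 22.25
tcp_pos: [0.4395, -0.2002, 0.1491]
tcp_rot: [0.001, 1.0, -0.0, -0.0]
force: [0.0, 0.5, 0.2]
opening: 0.0873
grasp_force: 0.0
```

```bash
cat > m3.py <<'E'
from meas import *
c=cams.read_camera('top')
for n,col,uv in(('drill','blue',(265,181)),('mill','green',(222,178)),('csk','yellow',(261,223))):
    P=seg(c,col,uv,18,(-.01,.09)); Q=P[P[:,2]>.028]
    print(n,'cup',len(P),(np.array(cv2.minEnclosingCircle((P[P[:,2]<.02][:,:2]*1000).astype(np.float32))[0])).round(1) if len(P) else '', 'foot',len(Q), np.array(cv2.minEnclosingCircle((Q[:,:2]*1000).astype(np.float32))[0]).round(1) if len(Q) else '', np.median(Q[:,2]) if len(Q) else '')
E
python3 m3.py; python3 go.py .440 -.198 .013 0
```

```text
drill cup 543 [603.8 126.9] foot 142 [604.3 127.9] 0.038156751201788075
mill cup 566 [610.1 230.2] foot 0  
csk cup 601 [500.4 133.5] foot 0  
pos [ 0.4393 -0.1996  0.149 ] yaw -0.001 F [ 0.2 -0.4 -0.4] op 0.087 roll -0.001 shift [-0.01  0.03  2.72] clk 22.3
```

The drill stands centred in its cup. I'll descend on the countersink.

Emit:
arm_command(plan="0 0 0.4 0; 0 0 0.6 0; 0 0 0.6 0; 0 0 0.4 0; 0 0 0 0")

```text
clock: 22.8
tcp_pos: [0.4385, -0.1953, 0.0459]
tcp_rot: [-0.001, 1.0, 0.002, -0.003]
force: [-0.4, 0.5, 0.1]
opening: 0.0871
grasp_force: 0.0
```

```bash
python3 go.py .440 -.198 .013 0
python3 - <<'E'
from h import *
c=cams.read_camera('scene')
cv2.imwrite('pics/s5.png',cv2.resize(c['img'][150:310,130:350],None,fx=3,fy=3,interpolation=cv2.INTER_CUBIC))
E
```

```text
pos [ 0.4385 -0.1953  0.0459] yaw 0.002 F [-0.4  0.5  0.1] op 0.0871 roll 0.002 shift [-0.03 -0.05  0.66] clk 22.8
```

View pics/s5.png

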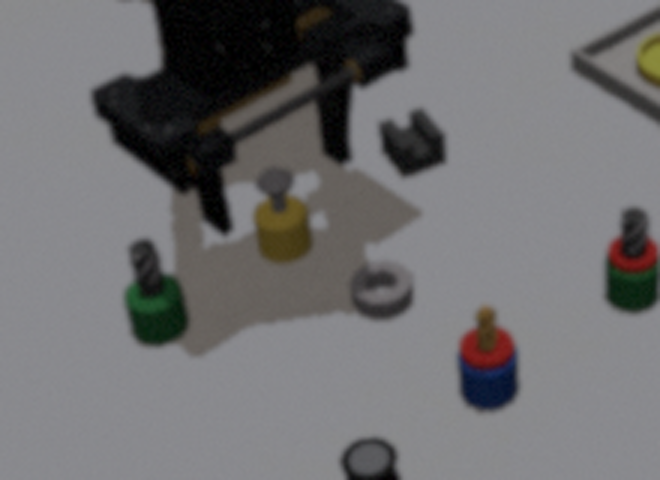

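The open fingers straddle the countersink (282,225) and are clear of the end mill (155,310).

Emit:
arm_command(plan="0 0 0.25 0; 0 0 0.25 0; 0 0 0.16 0; 0 0 0.04 0; 0 0 0 0")

```text
clock: 23.35
tcp_pos: [0.4403, -0.198, 0.0136]
tcp_rot: [-0.0, 1.0, 0.0, -0.0]
force: [-1.1, 0.9, -0.3]
opening: 0.0873
grasp_force: 0.0
```

Emit:
arm_command(plan="0 0 0 0; 0 0 0 0; 0 0 0 0; 0 0 0 0; 0 0 0 0", grip=25, grip_force=20)

```text
clock: 23.85
tcp_pos: [0.4407, -0.1983, 0.0142]
tcp_rot: [-0.001, 1.0, -0.0, 0.0]
force: [0.0, 0.6, 0.1]
opening: 0.0548
grasp_force: 0.0
```

Emit:
arm_command(plan="0 0 0 0; 0 0 0 0; 0 0 0 0; 0 0 0 0; 0 0 0 0")

```text
clock: 24.35
tcp_pos: [0.4406, -0.1981, 0.0141]
tcp_rot: [-0.001, 1.0, 0.0, -0.0]
force: [-0.1, 1.3, 1.5]
opening: 0.0357
grasp_force: 20.0
```

```bash
python3 go.py .5 .132 .13 0
```

```text
pos [ 0.4406 -0.1981  0.0141] yaw 0.001 F [-0.1  1.3  1.5] op 0.0357 roll 0.001 shift [-1.19  6.6  -2.32] clk 24.35
```

Emit:
arm_command(plan="0 0 -0.2 0; 0 0 -0.5 0; 0 0 -0.7 0; 0 0 -0.7 0; 0 0 -0.2 0")

```text
clock: 24.85
tcp_pos: [0.4428, -0.1997, 0.1336]
tcp_rot: [-0.001, 1.0, -0.002, 0.003]
force: [1.0, -1.6, -1.1]
opening: 0.0358
grasp_force: 20.0
```

Emit:
arm_command(plan="-0.05 0.3 0 0; -0.14 0.7 0 0; -0.15 0.9 0 0; -0.15 0.9 0 0; -0.15 0.9 0 0")

```text
clock: 25.35
tcp_pos: [0.4707, -0.0106, 0.127]
tcp_rot: [-0.0, 1.0, 0.0, -0.002]
force: [0.7, -1.0, -2.1]
opening: 0.0357
grasp_force: 20.0
```

Emit:
arm_command(plan="-0.15 0.9 0 0; -0.15 0.9 0 0; -0.15 0.7 0 0; -0.1 0.4 0 0; 0 0 0 0")

```text
clock: 25.85
tcp_pos: [0.498, 0.135, 0.1269]
tcp_rot: [-0.002, 1.0, 0.0, -0.002]
force: [0.4, -0.4, -2.7]
opening: 0.0353
grasp_force: 20.0
```

Emit:
arm_command(plan="0 0 0.3 0; 0 0 0.5 0; 0 0 0.3 0; 0 0 0.1 0; 0 0 0 0")

```text
clock: 26.35
tcp_pos: [0.498, 0.1309, 0.0671]
tcp_rot: [0.0, 1.0, -0.0, -0.002]
force: [-0.1, 0.5, -1.6]
opening: 0.0356
grasp_force: 20.0
```

```bash
python3 go.py .5 .132 .022 0
```

```text
pos [0.498  0.1309 0.0671] yaw -0.0 F [-0.1  0.5 -1.6] op 0.0356 roll -0.0 shift [-0.04  0.02  0.9 ] clk 26.35
```

Emit:
arm_command(plan="-0.02 0.02 0.25 0; 0 0 0.25 0; 0 0 0.15 0; 0 0 0 0; 0 0 0 0")

```text
clock: 26.85
tcp_pos: [0.5005, 0.1329, 0.0363]
tcp_rot: [-0.001, 1.0, -0.0, -0.0]
force: [0.5, -0.3, -1.2]
opening: 0.0353
grasp_force: 20.0
```

Emit:
arm_command(plan="0 0 0.05 0; 0 0 0.05 0; 0 0 0 0; 0 0 0 0")

```text
clock: 27.25
tcp_pos: [0.5007, 0.1329, 0.0316]
tcp_rot: [-0.001, 1.0, -0.0, 0.0]
force: [0.0, -1.0, -2.2]
opening: 0.0353
grasp_force: 20.0
```

```bash
python3 go.py .5 .132 .022 0
python3 - <<'E'
from h import *
c=cams.read_camera('scene')
cv2.imwrite('pics/s6.png',cv2.resize(c['img'][90:250,280:500],None,fx=3,fy=3,interpolation=cv2.INTER_CUBIC))
E
```

```text
pos [0.5007 0.1329 0.0316] yaw 0.001 F [ 0.  -1.  -2.2] op 0.0353 roll 0.001 shift [ 0.01 -0.02  0.19] clk 27.25
```

View pics/s6.png

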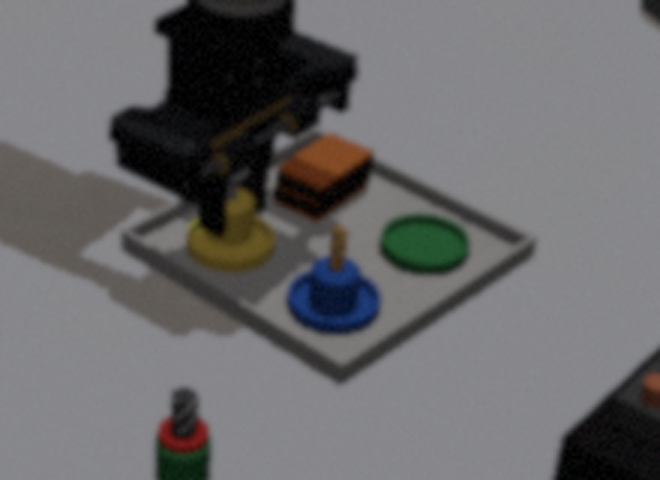

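The drill is upright in the blue cup (335,290). The countersink is above the yellow cup (235,235), and the case (325,170) is in place. I'll creep to contact.

Emit:
arm_command(plan="0 0 0.04 0; 0 0 0.04 0; 0 0 0.04 0; 0 0 0.02 0; 0 0 0 0")

```text
clock: 27.8
tcp_pos: [0.5004, 0.1328, 0.0242]
tcp_rot: [-0.001, 1.0, -0.0, -0.0]
force: [-0.1, 0.5, -1.1]
opening: 0.0353
grasp_force: 20.0
```

Emit:
arm_command(plan="0 0 0.02 0; 0 0 0.02 0; 0 0 0 0; 0 0 0 0")

```text
clock: 28.2
tcp_pos: [0.5007, 0.1329, 0.0225]
tcp_rot: [-0.001, 1.0, -0.0, -0.0]
force: [-0.2, -0.9, -1.8]
opening: 0.0354
grasp_force: 20.0
```

Emit:
arm_command(plan="0 0 0.02 0; 0 0 0 0; 0 0 0 0")

```text
clock: 28.5
tcp_pos: [0.5009, 0.1329, 0.022]
tcp_rot: [-0.001, 1.0, -0.0, 0.0]
force: [-1.4, -0.8, 5.2]
opening: 0.0354
grasp_force: 20.0
```

Contact. I'll release and go to the end mill.

Emit:
arm_command(plan="0 0 0 0; 0 0 0 0; 0 0 0 0; 0 0 0 0; 0 0 0 0", grip=60)

```text
clock: 29.0
tcp_pos: [0.5006, 0.1329, 0.0214]
tcp_rot: [-0.001, 1.0, 0.0, -0.0]
force: [0.3, 0.4, -0.5]
opening: 0.0588
grasp_force: 0.0
```

Emit:
arm_command(plan="0 0 -0.2 0; 0 0 -0.5 0; 0 0 -0.8 0; 0 0 -0.8 0; 0 0 -0.3 0")

```text
clock: 29.5
tcp_pos: [0.5034, 0.1332, 0.1569]
tcp_rot: [-0.001, 1.0, 0.0, 0.004]
force: [0.1, 0.2, 0.3]
opening: 0.0599
grasp_force: 0.0
```

Emit:
arm_command(plan="0.04 -0.4 0 0; 0.1 -0.9 0 0; 0.12 -0.9 0 0; 0.12 -0.9 0 0; 0.12 -0.9 0 0", grip=87)

```text
clock: 30.0
tcp_pos: [0.4752, -0.0686, 0.1515]
tcp_rot: [-0.001, 1.0, -0.0, -0.0]
force: [1.2, -0.7, 0.1]
opening: 0.0853
grasp_force: 0.0
```

Emit:
arm_command(plan="0.12 -0.9 0 0; 0.12 -0.9 0 0; 0.12 -0.9 0 0; 0.12 -0.9 0 0; 0.12 -0.7 0 0")

```text
clock: 30.5
tcp_pos: [0.4454, -0.2846, 0.1515]
tcp_rot: [-0.0, 1.0, -0.0, 0.0]
force: [-0.1, 0.4, 0.5]
opening: 0.0869
grasp_force: 0.0
```

Emit:
arm_command(plan="0.04 -0.35 0 0; 0 0 0.5 0; 0 0 0.7 0; 0 0 0.4 0; 0 0 0 0")

```text
clock: 31.0
tcp_pos: [0.4419, -0.2969, 0.0678]
tcp_rot: [-0.001, 1.0, 0.003, -0.003]
force: [-0.9, 0.5, -0.2]
opening: 0.0869
grasp_force: 0.0
```

```bash
python3 m3.py; python3 go.py .444 -.2995 .013 0
python3 - <<'E'
from h import *
c=cams.read_camera('scene')
cv2.imwrite('pics/s7.png',cv2.resize(c['img'][120:320,100:360],None,fx=2.8,fy=2.8,interpolation=cv2.INTER_CUBIC))
E
```

```text
drill cup 542 [603.8 126.7] foot 141 [604.2 127.3] 0.03839630158163054
mill cup 566 [610.4 230.7] foot 0  
csk cup 502 [500.5 133.3] foot 90 [500.3 133.1] 0.03809068674155408
pos [ 0.4432 -0.298   0.07  ] yaw 0.002 F [ 0.4  0.2 -0.3] op 0.0868 roll 0.002 shift [-0.02 -0.03  1.14] clk 31.05
```

View pics/s7.png

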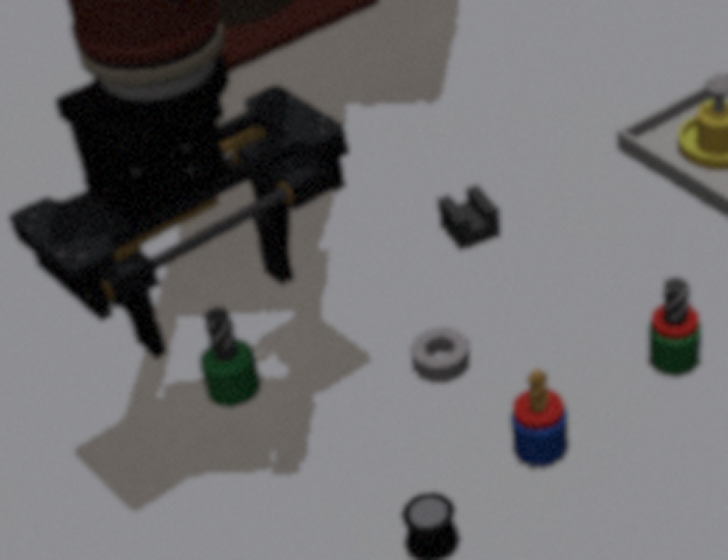

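The gripper straddles the end mill (228,370). The countersink is centred in its cup, and both rejects are undisturbed.

Emit:
arm_command(plan="0 0 0.35 0; 0 0 0.35 0; 0 0 0.25 0; 0 0 0.15 0; 0 0 0.02 0")

```text
clock: 31.6
tcp_pos: [0.4442, -0.2995, 0.0154]
tcp_rot: [-0.001, 1.0, 0.0, -0.0]
force: [-0.8, 0.3, 0.2]
opening: 0.087
grasp_force: 0.0
```

Emit:
arm_command(plan="0 0 0 0; 0 0 0 0; 0 0 0 0; 0 0 0 0; 0 0 0 0", grip=25, grip_force=20)

```text
clock: 32.1
tcp_pos: [0.4443, -0.2998, 0.0158]
tcp_rot: [-0.001, 1.0, -0.0, 0.0]
force: [-0.2, 1.2, 0.1]
opening: 0.0549
grasp_force: 0.0
```

Emit:
arm_command(plan="0 0 0 0; 0 0 0 0; 0 0 0 0; 0 0 0 0; 0 0 0 0")

```text
clock: 32.6
tcp_pos: [0.4442, -0.2996, 0.0155]
tcp_rot: [-0.001, 1.0, 0.0, -0.0]
force: [-0.2, 0.5, 0.3]
opening: 0.0353
grasp_force: 20.0
```

```bash
python3 go.py .609 .2295 .13 0
```

```text
pos [ 0.4442 -0.2996  0.0155] yaw 0.001 F [-0.2  0.5  0.3] op 0.0353 roll 0.001 shift [-3.3  10.58 -2.29] clk 32.6
```

Emit:
arm_command(plan="0 0 -0.2 0; 0 0 -0.5 0; 0 0 -0.7 0; 0 0 -0.7 0; 0 0 -0.3 0")

```text
clock: 33.1
tcp_pos: [0.4458, -0.3012, 0.1398]
tcp_rot: [-0.001, 1.0, -0.002, 0.002]
force: [-0.1, -0.8, -0.9]
opening: 0.0353
grasp_force: 20.0
```

Emit:
arm_command(plan="-0.1 0.3 0 0; -0.2 0.6 0 0; -0.27 0.85 0 0; -0.27 0.85 0 0; -0.27 0.85 0 0")

```text
clock: 33.6
tcp_pos: [0.4983, -0.1241, 0.1332]
tcp_rot: [-0.0, 1.0, 0.001, -0.002]
force: [1.1, -0.2, -1.9]
opening: 0.0353
grasp_force: 20.0
```

Emit:
arm_command(plan="-0.27 0.85 0 0; -0.27 0.85 0 0; -0.27 0.85 0 0; -0.27 0.85 0 0; -0.27 0.85 0 0")

```text
clock: 34.1
tcp_pos: [0.5651, 0.0883, 0.1331]
tcp_rot: [-0.001, 1.0, 0.0, -0.002]
force: [0.4, -0.6, -0.1]
opening: 0.0354
grasp_force: 20.0
```

Emit:
arm_command(plan="-0.27 0.85 0 0; -0.27 0.85 0 0; -0.2 0.7 0 0; -0.1 0.45 0 0; 0 0 0 0")

```text
clock: 34.6
tcp_pos: [0.6066, 0.2318, 0.1326]
tcp_rot: [-0.003, 1.0, 0.0, -0.002]
force: [-0.0, 0.2, -0.9]
opening: 0.0353
grasp_force: 20.0
```

```bash
python3 go.py .609 .2295 .024 0
```

```text
pos [0.6066 0.2318 0.1326] yaw 0.005 F [-0.   0.2 -0.9] op 0.0353 roll 0.005 shift [-0.05 -0.05  2.17] clk 34.6
```

Emit:
arm_command(plan="-0.03 0 0.3 0; 0 0 0.5 0; 0 0 0.5 0; 0 0 0.3 0; 0 0 0.1 0")

```text
clock: 35.1
tcp_pos: [0.6075, 0.2265, 0.0467]
tcp_rot: [-0.0, 1.0, -0.001, -0.003]
force: [-0.8, 1.7, -1.1]
opening: 0.035
grasp_force: 20.0
```

Emit:
arm_command(plan="0 0 0.08 0; 0 0 0.06 0; 0 0 0.04 0; 0 0 0 0; 0 0 0 0")

```text
clock: 35.6
tcp_pos: [0.6105, 0.2281, 0.0422]
tcp_rot: [-0.001, 1.0, 0.0, 0.001]
force: [-0.4, -0.6, -1.1]
opening: 0.0357
grasp_force: 20.0
```

```bash
python3 go.py .609 .2295 .024 0
```

```text
pos [0.6105 0.2281 0.0422] yaw 0.001 F [-0.4 -0.6 -1.1] op 0.0357 roll 0.001 shift [0.03 0.03 0.36] clk 35.6
```

Emit:
arm_command(plan="0 0.02 0.08 0; 0 0 0.08 0; 0 0 0.05 0; 0 0 0.04 0; 0 0 0 0")

```text
clock: 36.1
tcp_pos: [0.6097, 0.2289, 0.0284]
tcp_rot: [-0.001, 1.0, -0.0, -0.0]
force: [0.4, 0.5, -1.7]
opening: 0.0354
grasp_force: 20.0
```

Emit:
arm_command(plan="0 0 0.03 0; 0 0 0.03 0; 0 0 0 0; 0 0 0 0")

```text
clock: 36.5
tcp_pos: [0.6101, 0.229, 0.026]
tcp_rot: [-0.001, 1.0, 0.0, -0.0]
force: [0.1, -0.8, -1.3]
opening: 0.0352
grasp_force: 20.0
```

Emit:
arm_command(plan="0 0 0.02 0; 0 0 0 0; 0 0 0 0")

```text
clock: 36.8
tcp_pos: [0.61, 0.229, 0.025]
tcp_rot: [-0.001, 1.0, -0.0, -0.0]
force: [0.3, 0.2, -0.6]
opening: 0.0351
grasp_force: 20.0
```

Emit:
arm_command(plan="0 0 0.02 0; 0 0 0 0; 0 0 0 0")

```text
clock: 37.1
tcp_pos: [0.61, 0.229, 0.024]
tcp_rot: [-0.001, 1.0, -0.0, -0.0]
force: [-0.3, -0.1, -0.9]
opening: 0.0351
grasp_force: 20.0
```

Emit:
arm_command(plan="0 0 0.02 0; 0 0 0 0; 0 0 0 0")

```text
clock: 37.4
tcp_pos: [0.6102, 0.2291, 0.0235]
tcp_rot: [-0.001, 1.0, 0.0, 0.0]
force: [-1.4, 0.3, 3.6]
opening: 0.0354
grasp_force: 20.0
```

Contact. I'll release, rise and back away, then check.

Emit:
arm_command(plan="0 0 0 0; 0 0 0 0; 0 0 0 0; 0 0 0 0; 0 0 0 0", grip=60)

```text
clock: 37.9
tcp_pos: [0.61, 0.229, 0.0229]
tcp_rot: [-0.001, 1.0, -0.0, -0.0]
force: [-0.1, 0.3, 0.5]
opening: 0.0587
grasp_force: 0.0
```

Emit:
arm_command(plan="0 0 -0.2 0; 0 0 -0.5 0; 0 0 -0.8 0; 0 0 -0.8 0; 0 0 -0.6 0")

```text
clock: 38.4
tcp_pos: [0.611, 0.2293, 0.172]
tcp_rot: [-0.001, 1.0, 0.0, 0.002]
force: [0.6, -0.6, -0.2]
opening: 0.06
grasp_force: 0.0
```

Emit:
arm_command(plan="0.2 0.3 0 0; 0.5 0.8 0 0; 0.5 0.8 0 0; 0.5 0.8 0 0; 0 0 0 0")

```text
clock: 38.9
tcp_pos: [0.5207, 0.3688, 0.1679]
tcp_rot: [-0.003, 1.0, 0.001, -0.001]
force: [0.2, -1.0, 0.1]
opening: 0.06
grasp_force: 0.0
```

Emit:
arm_command(plan="0.3 0.7 0 0; 0.3 0.7 0 0; 0.2 0.4 0 0; 0 0 0 0; 0 0 0 0")

```text
clock: 39.4
tcp_pos: [0.4845, 0.4537, 0.1677]
tcp_rot: [-0.001, 1.0, -0.0, -0.0]
force: [0.2, -0.1, -0.7]
opening: 0.06
grasp_force: 0.0
```

```bash
python3 m2.py; python3 m3.py
python3 - <<'E'
from h import *
c=cams.read_camera('scene')
cv2.imwrite('pics/s8.png',cv2.resize(c['img'][90:310,200:500],None,fx=2.6,fy=2.6,interpolation=cv2.INTER_CUBIC))
E
```

```text
547 [0.5086 0.2344 0.0396] yaw 0.033 [0.0124 0.0199]
drill cup 543 [603.6 126.6] foot 143 [603.4 127.6] 0.03812086551758487
mill cup 486 [610.6 230.2] foot 116 [608.9 229.5] 0.03817627596141998
csk cup 505 [500.1 133.1] foot 94 [500.5 133.5] 0.03795632694471479
```

View pics/s8.png

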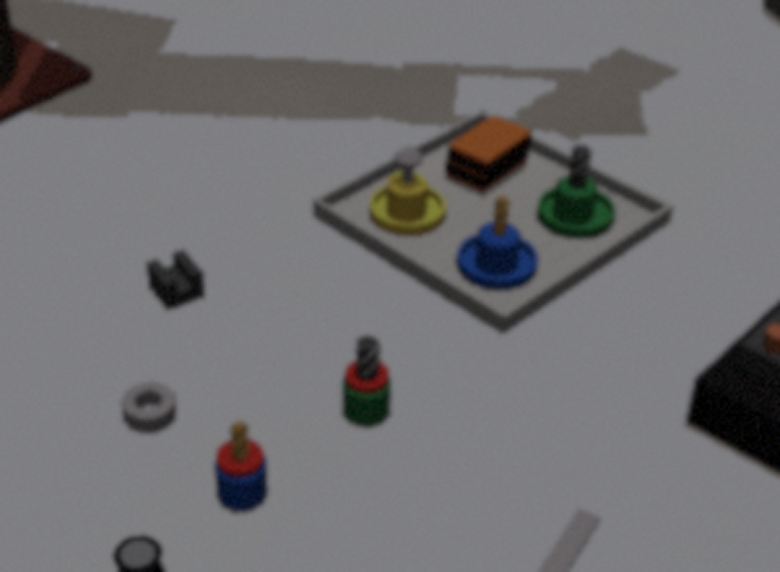

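All three cutters stand in their cups: drill (498,250), end mill (577,200) and countersink (408,205). The case lies on the pile (490,150), and both rejects (367,390) and (241,470) are untouched. I'll hand the job in.

```bash
python3 -c "
from bench import r
print(r.finish_job())"
```

```text
the job is handed in; nothing more can be done
None
```

The job is handed in after about 39 s of the 122 s allowed: the drill, end mill and countersink stand centred in their matching cups, the case lies in line on the pile within about 3 mm of centre, and both red-collared cutters are still standing where they were; the hand-in call returned no verdict.

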